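# Lay the rafter square on the masking line

### The arm

A 6-joint arm with a two-finger parallel gripper is mounted at the origin on the work surface. World frame = base frame: x ahead of the robot, y to its left, z up, the work surface at z = 0. Lengths are in m, angles in degrees, forces in N, time in s.
With the tool pointing down it reaches from about 0.325 to 0.85 m from the base axis. Payload 15.5 kg.
Tool frame: the origin (TCP) lies midway between the tips of the shut fingers; the grasp point (between the pads) lies 19 mm behind it; z points along the fingers, y is the line along which they close (so a half turn about z gives the same grasp; the last joint's range is limited). The gripper opens to 91 mm and grips with 3 to 60 N. Pads are 32 mm wide; open, the fingers measure 118 mm over their backs; the gripper's body (76 mm by 178 mm) begins 60 mm behind the grasp point.
Start: joints at [-69.758, 28.281, 77.091, -0, 74.628, -5.472], TCP at [0.271, -0.563, 0.214] pointing down, gripper open.
Joint ranges: [-166.48, 166.48], [-47.26, 123.95], [12.59, 153.08], [-70.14, 250.14], [6.76, 159.57], [-176.63, 176.63]. Speed limits (degrees/s): [108.29, 108.29, 147.25, 172.46, 172.46, 172.46].

### API

Orientations are given as a 3x3 rotation matrix whose columns are the frame's x, y, z axes.
In Python, from bench import ctrl gives the robot as it stands. The module is installed in compiled form; this text tells all that it offers. Calls block until the motion is done:
- ctrl.goto(position, orientation): joint-space move of the TCP to a pose.
- ctrl.move_l(position, vel=0.15, ori=None, contact_N=None): straight line of the TCP; ori=None keeps the orientation; vel is the mean speed in m/s. With contact_N (N) it stops when the force on the tool has changed by that much, and returns True; else False.
- ctrl.movej(angles): joint-space move.
- ctrl.command_gripper(opening): opening from 0.0 (shut) to 1.0 (fully open); the grip force is fixed at half the most; returns when the fingers have stopped.
- ctrl.sleep(seconds).
- ctrl.ik(position, orientation): joint angles nearest the present ones, or None.
- ctrl.read_camera(name): name is "scene" or "side" or "wrist"; returns the picture (384x512x3 uint8, blue, green, red); there is no depth.
- ctrl.camera_params(name): a dict with "fx", "fy", "cx", "cy" (pixels), "pose" (4x4, takes a point from camera to world coordinates); the wrist camera has in their place "T_tool_cam" (4x4, takes a point from camera to tool coordinates, whose origin is the TCP and whose axes are the flange's). Camera axes: x right, y up, looking along -z (the intrinsics and any distortion apply to the point x, -y, -z); pixel columns grow to the right and rows downward; lengths in m; the calibration is good to about 2 mm. The wrist camera is an equidistant fisheye: a pixel r from the principal point sees the ray r / f radians off the axis. A picture is of the moment at which its call begins: read the wrist's pose just before it. camera_params takes no time and is no camera call.
A pose or a line that the arm cannot do raises ctrl.MotionError and nothing moves.
- ctrl.sign_off(): hands the job in; it is judged then, once.
Readings, each from a call of its own:
- ctrl.current_t(): time.
- ctrl.current_q(): joint angles.
- ctrl.current_dq(): joint speeds.
- ctrl.current_effort(): joint torques, N m.
- ctrl.current_tool_pos(): TCP position.
- ctrl.current_eef_rot(): TCP orientation.
- ctrl.current_contact_force(): force on the tool from outside, world axes, zero at the start.
- ctrl.current_wrist_torque(): the same for the moment, N m.
- ctrl.current_grip_width(): opening from 0.0 (shut) to 1.0 (fully open).
- ctrl.current_grasp_force(): force on a finger pad.
Only numpy, scipy, OpenCV 4.12 (cv2) and the standard library are available. Lean on these libraries where they do the work, as an engineer would, in place of code of your own. Each camera call takes 0.05 s, during which the arm holds its last target. There are 200 camera calls.

### The job

The primed panel is about to be masked along the chalk line drawn in from its near edge. Slide the rafter square so that its fence is flush along the panel's near edge, over the whole length of the fence, and the straight edge of its blade (the edge that starts at the square corner) lies on the chalk line. Leave the square lying flat on the panel and do not disturb the other things on the bench.

Things in the scene. Friction and masses are not known exactly. Their poses are not given: they have to be found in the camera images.
- panel: flat dark grey primed board, 260 mm (x) by 440 mm (y) and 10 mm thick, lying on the bench and fixed to it. Origin: centre of its underside. Its own x axis points away from the robot, y to the left along the near edge; the near edge face, 10 mm high, is the plane x = -130 mm
- mark: white chalk-pencil line, 3 mm wide and 70 mm long, drawn on the top of the panel, square to the near edge, 40 to 220 mm to the left (+y) of the square's heel at the start. Origin: the middle of the line's width where it meets the panel's near edge, on the panel's top (z 10 mm). Axes parallel to the panel's: x runs along the line, inward over the panel; y along the near edge
- square: loose aluminium rafter square, 0.2-0.45 kg: open triangular frame, plate 5 mm thick, with a fence bar along one leg. Own x: from fence along the blade; y: along the fence to the heel. Origin: middle of the fence's inner face, level with the plate's underside. Starts with its plate on the panel's near part, askew, the fence a few cm clear of the edge on the robot's side; slides under 1-5 N
- square_fence (a point): middle of the fence's top (own -4, 0, 14 mm). The fence is 180 mm long (own y -90 to 90), 8 mm thick (x -8 to 0) and 23 mm high: 9 mm above the plate's top, 9 mm below its underside. With the plate flat on the panel it spans 1 to 24 mm above the bench; far from the edge it may dip 1 mm onto the bench. Its inner face, x = 0, butts against the panel's edge
- square_heel (a point): the square corner: where the fence's inner face meets the blade's straight outer edge, level with the plate's underside (own 0, 90, 0 mm). The blade's straight edge runs from here along own +x at y = 90 mm. The centre of mass lies about 40 mm inside the fence (+x) and 20 mm from its middle towards the heel
- square_toe (a point): the other end of the fence's inner face, level with the plate's underside (own 0, -90, 0 mm); the sloping side starts here
- square_tip (a point): far end of the blade's straight edge, level with the plate's underside (own 170, 90, 0 mm)
- tape_roll: bystander: roll of masking tape lying flat, 104 mm across, 25 mm high. Origin: centre of its underside
- mixing_cup: bystander: light upright plastic mixing cup, 90 mm across the rim, 95 mm high. Origin: centre of its underside
- sanding_block: bystander: dark rubber sanding block, 125 by 68 mm, 30 mm high. Origin: centre of its underside
- gun_cup: bystander: upright white spray-gun cup with its lid on, 86 mm across, 104 mm high. Origin: centre of its underside

How it is judged:
By the outcome, as a careful person would: the job done as asked, in the order asked, and still so for the second after the job is handed in, with the robot touching nothing.
It also fails if it takes over 67 s, if anything falls off the work surface, if the arm or the gripper's body presses on something with over 40 N, if the wrist force passes 120 N, or if a joint passes its speed limit or range.

## Working session

There is one attempt and no reset: what is moved stays moved. The work goes in short steps, each a Python script; the robot and the scene stay as the last script left them, time stands still between calls to the robot, and variables do not carry over. Pictures are saved under pics/ and viewed, at most 10 in all, crops included, and the job is handed in when it is done.

```bash
mkdir -p pics; ls
python3 - <<'E'
from bench import ctrl
import cv2
for n in ("scene","side","wrist"):
    p=ctrl.camera_params(n); print(n,p)
    cv2.imwrite(f"pics/{n}0.png",ctrl.read_camera(n))
print(ctrl.current_t(),ctrl.current_eef_rot())
E
python3 -c "
import cv2,numpy as np
a=cv2.imread('pics/scene0.png');b=cv2.imread('pics/side0.png')
cv2.imwrite('pics/scene0b.png',cv2.resize(a,(800,600),interpolation=3));cv2.imwrite('pics/side0b.png',cv2.resize(b,(800,600),interpolation=3))"
```

```text
pics
scene {'fx': 453.833657605767, 'fy': 453.833657605767, 'cx': 254.40307150925676, 'cy': 179.59804350394475, 'pose': array([[ 0.52318231, -0.74377817,  0.41602199,  1.08201616],
       [ 0.85214113,  0.44989212, -0.26730613, -0.30319621],
       [ 0.01165145,  0.49435929,  0.86917958,  1.07651831],
       [ 0.        ,  0.        ,  0.        ,  1.        ]])}
side {'fx': 499.0151168678666, 'fy': 499.0151168678666, 'cx': 256.0960314790159, 'cy': 194.41192473539442, 'pose': array([[-0.82627974,  0.35626586, -0.43627564, -0.13704395],
       [-0.56303495, -0.54431037,  0.62186644,  1.03429216],
       [-0.01591957,  0.75947407,  0.65034276,  1.09689473],
       [ 0.        ,  0.        ,  0.        ,  1.        ]])}
wrist {'fx': 297.3186396354542, 'fy': 297.3186396354542, 'cx': 253.593669231762, 'cy': 193.01931870180277, 'T_tool_cam': array([[-1.21214997e-03,  9.60454726e-01,  2.78433566e-01,
         7.86963995e-02],
       [ 9.99999136e-01,  1.02234987e-03,  8.26869266e-04,
        -2.00427205e-04],
       [ 5.09513974e-04,  2.78434327e-01, -9.60455135e-01,
        -1.72121925e-01],
       [ 0.00000000e+00,  0.00000000e+00,  0.00000000e+00,
         1.00000000e+00]])}
0.15 [[ 9.00962037e-01  4.33897812e-01 -3.11556966e-04]
 [ 4.33897914e-01 -9.00961632e-01  8.58984205e-04]
 [ 9.20104953e-05 -9.09096077e-04 -9.99999583e-01]]
```

View pics/scene0b.png

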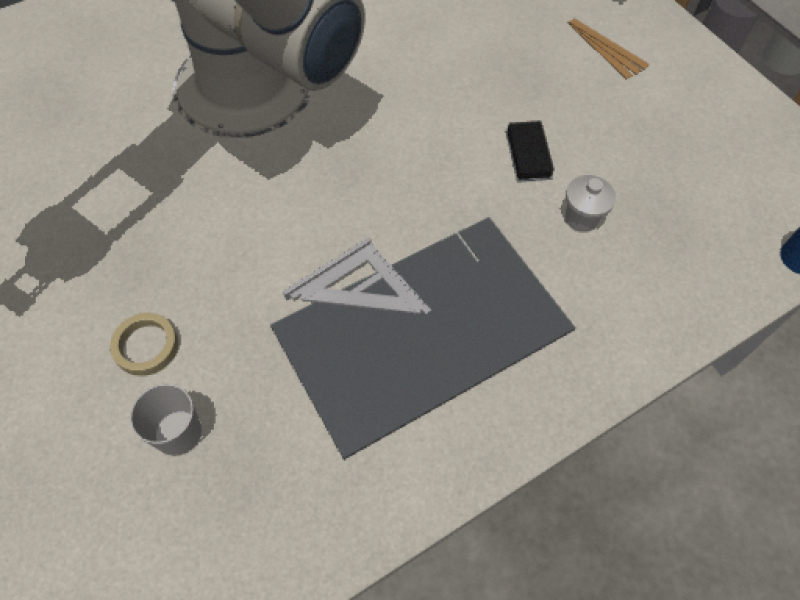

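View pics/side0b.png

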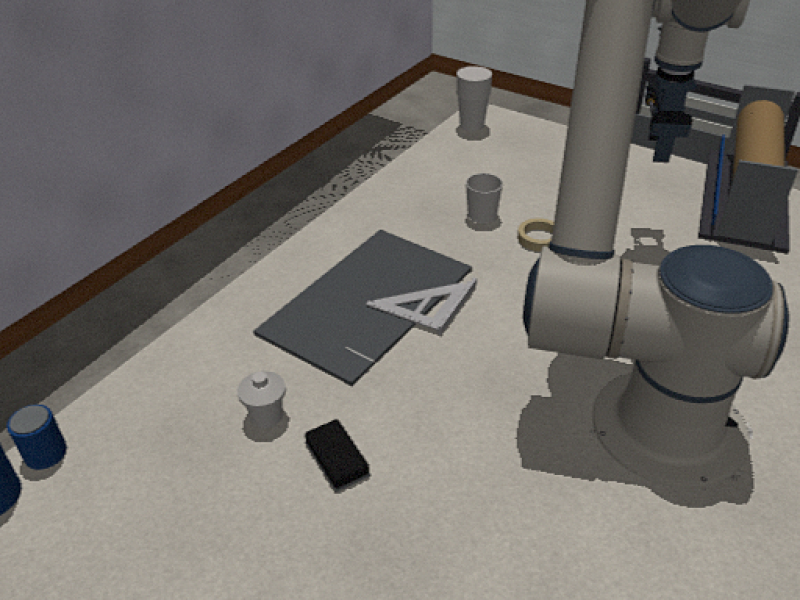

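The scene view shows the panel corners at about (272,325), (488,219), (574,327) and (345,457). The square's heel is near (370,242), its toe near (288,296) and its tip near (428,312). The chalk line runs from (459,233) to (478,261). The side view agrees. I'll cast rough points from these, then look with the wrist camera.

```bash
cat > h.py <<'E'
import numpy as np, cv2
from bench import ctrl
def hit(o,d,z): return o+d*((z-o[2])/d[2])
def ray(name,u,v,T=None):
    p=ctrl.camera_params(name); x=(u-p['cx'])/p['fx']; y=(v-p['cy'])/p['fy']
    if name=='wrist':
        r=np.hypot(x,y)+1e-12; d=np.array([np.sin(r)*x/r,-np.sin(r)*y/r,-np.cos(r)]); M=T@p['T_tool_cam']
    else: d=np.array([x,-y,-1.]); M=p['pose']
    return M[:3,3],M[:3,:3]@d
def px(name,u,v,z,T=None): return hit(*ray(name,u,v,T),z)
def toolT():
    T=np.eye(4); T[:3,:3]=ctrl.current_eef_rot(); T[:3,3]=ctrl.current_tool_pos(); return T
def down(a):  # tool pointing down, tool y (closing) axis at world angle a (deg)
    y=np.array([np.cos(np.radians(a)),np.sin(np.radians(a)),0]); z=np.array([0,0,-1.]); return np.c_[np.cross(y,z),y,z]
def shot(tag):
    T=toolT(); im=ctrl.read_camera('wrist'); cv2.imwrite(f'pics/{tag}.png',im); np.save(f'pics/{tag}.npy',T)
    cv2.imwrite(f'pics/{tag}b.png',cv2.resize(im,(800,600),interpolation=cv2.INTER_CUBIC)); return im,T
E
python3 - <<'E'
from h import *
np.set_printoptions(precision=4,suppress=True)
s=.64
for n,L in (('scene',dict(p1=(272,325,.01),p2=(488,219,.01),p3=(574,327,.01),p4=(345,457,.01),heel=(371,241,.024),toe=(288,294,.024),tip=(428,311,.015),m0=(459,233,.01),m1=(478,261,.01),tape=(144,343,.02),block=(530,150,.02),gun=(585,215,.02))),
 ('side',dict(p1=(471,267,.01),p2=(352,382,.01),p3=(256,332,.01),p4=(380,231,.01),heel=(441,328,.024),tip=(369,302,.015),m0=(373,360,.01),m1=(346,348,.01)))):
    for k,(u,v,z) in L.items(): print(n,k,px(n,u*s,v*s,z))
for a in (0,90,180,-90):
    q=ctrl.ik([.42,-.02,.3],down(a)); print(a,q)
E
```

```text
scene p1 [ 0.5358 -0.1988  0.01  ]
scene p2 [0.5468 0.2337 0.01  ]
scene p3 [0.8005 0.2309 0.01  ]
scene p4 [ 0.7923 -0.2041  0.01  ]
scene heel [0.4856 0.0226 0.024 ]
scene toe [ 0.5048 -0.1511  0.024 ]
scene tip [0.6506 0.0364 0.015 ]
scene m0 [0.5448 0.1712 0.01  ]
scene m1 [0.611  0.1669 0.01  ]
scene tape [ 0.4625 -0.3918  0.02  ]
scene block [0.4621 0.3904 0.02  ]
scene gun [0.6357 0.3849 0.02  ]
side p1 [ 0.5299 -0.1986  0.01  ]
side p2 [0.5394 0.2366 0.01  ]
side p3 [0.7908 0.2322 0.01  ]
side p4 [ 0.7843 -0.201   0.01  ]
side heel [0.4702 0.0255 0.024 ]
side tip [0.6478 0.0315 0.015 ]
side m0 [0.5407 0.1658 0.01  ]
side m1 [0.6062 0.1679 0.01  ]
0 [-10.8751   6.3282  95.9749  -0.      77.6969 -10.8751]
90 [ -10.8751    6.3282   95.9749   -0.       77.6969 -100.8751]
180 [-10.8751   6.3282  95.9749  -0.      77.6969 169.1249]
-90 [-10.8751   6.3282  95.9749  -0.      77.6969  79.1249]
```

Run:
```python
from h import *
ctrl.goto([.42,.08,.25],down(0)); ctrl.sleep(.2)
shot('w1'); print(ctrl.current_t(),ctrl.current_q())
```

```text
2.75 [2.73535918e+00 9.87461995e+00 1.00069507e+02 1.01541710e-03
 7.00623383e+01 2.77194982e+00]
```

View pics/w1b.png

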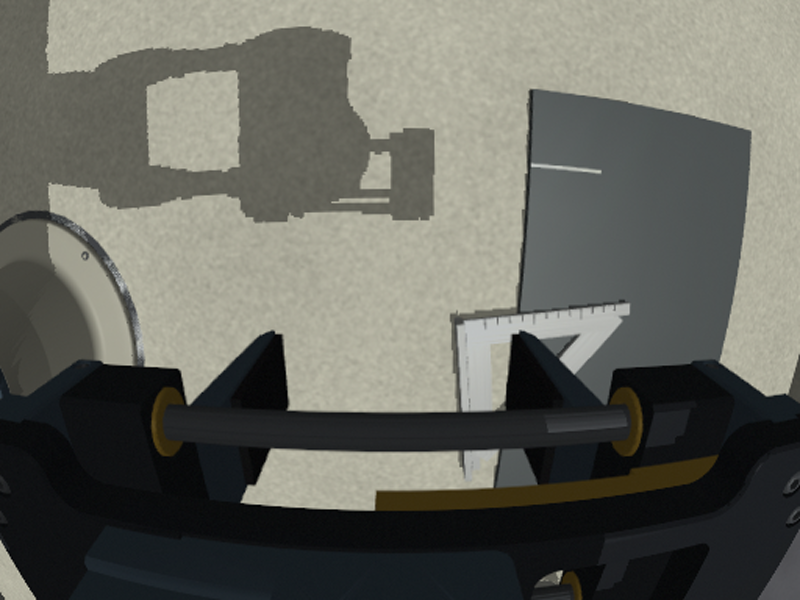

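The wrist view shows the chalk line from (531,165) to (601,172) and the panel's near-left corner at (530,91). The heel corner is near (460,318) and the blade tip near (628,303). I'll zoom in on the heel and blade to place the edges exactly.

```bash
python3 -c "
import cv2
a=cv2.imread('pics/w1.png')[185:265,280:410]
cv2.imwrite('pics/c1.png',cv2.resize(a,(780,480),interpolation=cv2.INTER_CUBIC))"
```

```text
(no output)
```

View pics/c1.png

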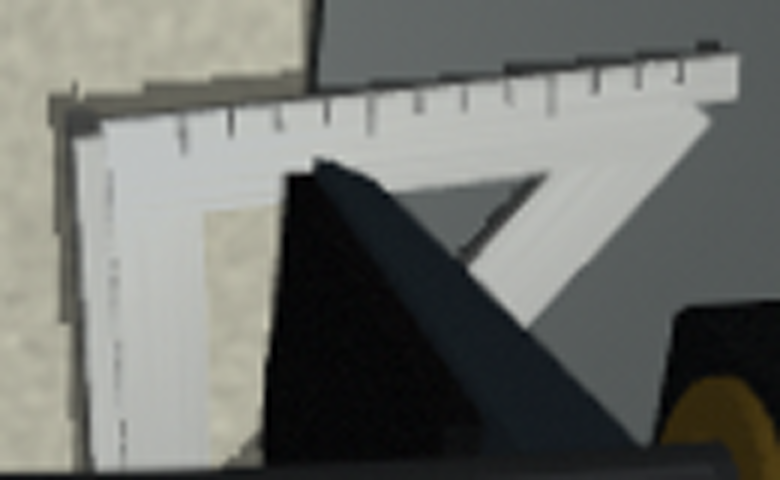

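The crop shows the blade's top edge running from about (103,122) to (738,55). The outer top edge of the fence runs from (75,140) to (93,470), and its inner top edge from (103,135) to (122,470). Next I compute metric poses.

```bash
cat >> h.py <<'E'
def fit(P): # total least squares line in xy -> point, dir
    P=np.asarray(P)[:,:2]; c=P.mean(0); return c,np.linalg.svd(P-c)[2][0]
def scan_mark(im,T,u0,u1,v0,v1):
    "chalk line: weighted centre per column inside the box, on z=.01"
    g=im.astype(float).mean(2); out=[]
    for u in range(u0,u1):
        c=g[v0:v1,u]; w=np.clip(c-np.median(c)-15,0,None)
        if w.sum()>20: out.append(px('wrist',u,(w*np.arange(v0,v1)).sum()/w.sum(),.01,T))
    return np.array(out)
def scan_edge(im,T,v0,v1,u0,u1):
    "panel near top edge: strongest dark(edge face)->grey step per row, on z=.01"
    g=cv2.GaussianBlur(im.astype(np.float32).mean(2),(1,5),0); out=[]
    for v in range(v0,v1):
        r=g[v,u0:u1]; k=int(np.argmin(r)); d=np.diff(r)[k:k+4]; w=np.clip(d,0,None)
        if w.sum()>5: out.append(px('wrist',u0+k+.5+(w*np.arange(len(d))).sum()/w.sum(),v,.01,T))
    return np.array(out)
E
python3 - <<'E'
from h import *
np.set_printoptions(precision=4,suppress=True)
im=cv2.imread('pics/w1.png');T=np.load('pics/w1.npy')
ang=lambda d:np.degrees(np.arctan2(d[1],d[0]))
m=scan_mark(im,T,343,384,98,118);c,d=fit(m);print('mark',len(m),c,ang(d),m[0],m[-1])
e=scan_edge(im,T,62,190,322,350);c,d=fit(e);n=np.array([-d[1],d[0]]);r=(e[:,:2]-c)@n
e=e[abs(r)<.002];c,d=fit(e);n=np.array([-d[1],d[0]]);print('edge',len(e),c,ang(d),((e[:,:2]-c)@n).std(),e[0],e[-1])
C=lambda x,y,z:px('wrist',280+x/6-.42,185+y/6-.42,z,T)
for k,a in dict(bl0=(103,122,.015),bl1=(738,55,.015),fo0=(75,140,.024),fo1=(93,470,.024),fi0=(103,135,.024),fi1=(122,470,.024)).items(): print(k,C(*a))
print(ang(C(738,55,.015)-C(103,122,.015)),ang(C(93,470,.024)-C(75,140,.024)),ang(C(122,470,.024)-C(103,135,.024)))
E
```

```text
mark 41 [0.5766 0.1666] -1.4880261139517899 [0.5457 0.1673 0.01  ] [0.6085 0.1658 0.01  ]
edge 128 [0.5393 0.1381] -91.44156921876636 0.0001270635446298857 [0.5417 0.2297 0.01  ] [0.5372 0.0453 0.01  ]
bl0 [0.4824 0.0227 0.015 ]
bl1 [0.652  0.0392 0.015 ]
fo0 [0.4745 0.0212 0.024 ]
fo1 [ 0.4833 -0.0686  0.024 ]
fi0 [0.4811 0.0224 0.024 ]
fi1 [ 0.4908 -0.0688  0.024 ]
5.552667186346624 -84.40267448725376 -83.94513928905621
```

Both checks pass: the blade measures 170.4 mm, and the chalk line and the edge normal agree within 0.05°. I'll grasp the fence top near the COM, slide to just short of the edge, then close in with contact sensing.

Run:
```python
from h import *
np.set_printoptions(precision=4,suppress=True)
def P(heel,yaw,x,y,z): # own coords (m) -> world
    a=np.radians(yaw); R=np.array([[np.cos(a),-np.sin(a)],[np.sin(a),np.cos(a)]])
    return np.r_[heel+R@[x,y-.09],z]
h0=np.array([.4822,.0226]); s=.015
ctrl.goto(P(h0,5.8,-.004,s,.08),down(5.8)); ctrl.command_gripper(.35)
print('down',ctrl.move_l(P(h0,5.8,-.004,s,.0185),vel=.08,contact_N=5),ctrl.current_tool_pos(),ctrl.current_contact_force())
ctrl.command_gripper(0.0); print('grip',ctrl.current_grip_width()*91,ctrl.current_grasp_force(),ctrl.current_contact_force())
```

```text
down False [ 0.486  -0.0524  0.0188] [-0.0078  0.2334 -0.2915]
grip 7.318964842966801 30.016778111457825 [-1.3066 -0.4533  3.5475]
```

```bash
cat >> h.py <<'E'
def P(heel,yaw,x,y,z):
    a=np.radians(yaw); R=np.array([[np.cos(a),-np.sin(a)],[np.sin(a),np.cos(a)]])
    return np.r_[heel+R@[x,y-.09],z]
E
python3 - <<'E'
from h import *
np.set_printoptions(precision=4,suppress=True)
ht=np.array([.5400,.1674]); yaw=-1.46; s=.015; z=ctrl.current_tool_pos()[2]+.001
p=ctrl.current_tool_pos(); p[2]=z; ctrl.move_l(p,vel=.02)
ctrl.move_l(P(ht,yaw,-.012,s,z),vel=.06,ori=down(yaw)); ctrl.sleep(.3)
print(ctrl.current_tool_pos(),P(ht,yaw,-.012,s,z),ctrl.current_contact_force(),ctrl.current_grip_width()*91,ctrl.current_t())
shot('w2')
E
```

```text
[0.5261 0.0927 0.0197] [0.5261 0.0927 0.0197] [ 0.054  -0.0595 -2.6514] 7.383660494962071 9.275
```

View pics/w2b.png

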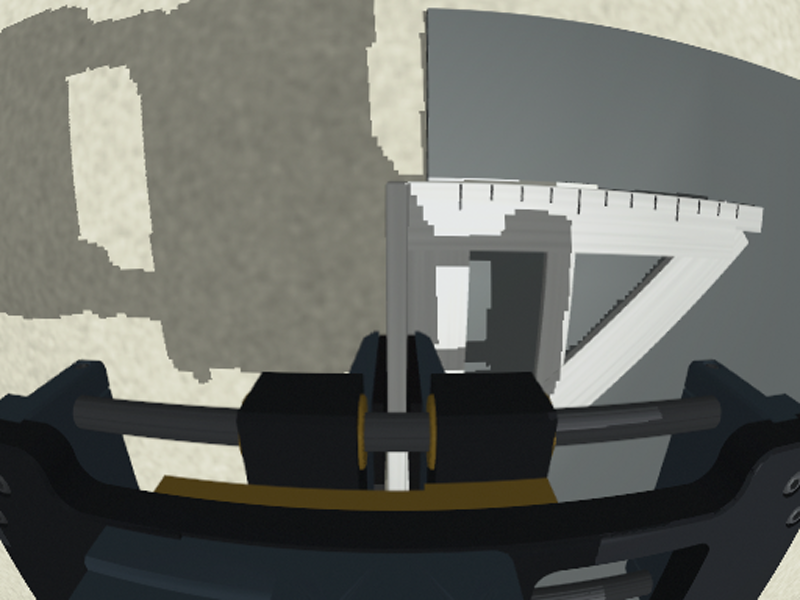

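The held square is about 8 mm short of the edge. A thin sliver of chalk shows along the blade edge near (440–600, 182), as wanted. Now I close onto the edge by contact and release.

Run:
```python
from h import *
np.set_printoptions(precision=4,suppress=True)
ht=np.array([.5400,.1674]); yaw=-1.46; s=.015; z=ctrl.current_tool_pos()[2]
print('touch',ctrl.move_l(P(ht,yaw,.002,s,z),vel=.01,contact_N=6),ctrl.current_tool_pos()-P(ht,yaw,-.004,s,z),ctrl.current_contact_force(),ctrl.current_wrist_torque())
ctrl.command_gripper(.3); p=ctrl.current_tool_pos(); p[2]=.06; ctrl.move_l(p,vel=.08)
ctrl.goto([.43,.10,.16],down(0)); ctrl.sleep(.2); shot('w3'); print(ctrl.current_t())
import subprocess
a=cv2.imread('pics/w3.png')
cv2.imwrite('pics/s3.png',ctrl.read_camera('scene'))
```

```text
touch True [ 0.     -0.     -0.0001] [0.677  0.0924 7.3271] [ 0.0265 -0.0544  0.0171]
12.2417
```

View pics/w3b.png

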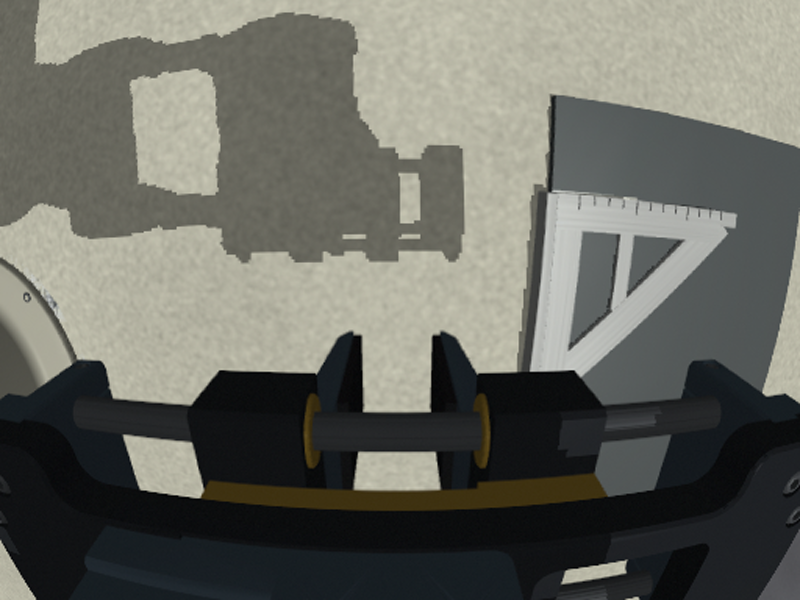

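The square now sits at the edge. I'll crop around the heel to check chalk position and flushness, and measure the blade edge.

Run:
```python
from h import *
np.set_printoptions(precision=4,suppress=True)
im=cv2.imread('pics/w3.png');T=np.load('pics/w3.npy')
cv2.imwrite('pics/c3.png',cv2.resize(im[110:170,340:440],(800,480),interpolation=cv2.INTER_CUBIC))
g=im.astype(float).mean(2)
for u in (356,365,375,385,395,405,415,425,435,445,455,465): print(u,g[116:136,u].astype(int))
```

```text
356 [102 102 102 102 102 125 200 127 175 179 177 176 173 164 170 182 182 162
 191 191]
365 [100 101 101 101 101 101 152 164 171 190 188 192 190 191 194 196 198 196
 195 194]
375 [100  99 100 100 100 100 100 162 113 189 187 185 189 187 188 190 192 195
 192 190]
385 [ 96  98  98  97  97  97  97  97 121 124 173 182 183 184 183 182 185 189
 190 187]
395 [ 94  94  94  94  94  95  95  94  94  99 118 165 179 179 183 182 179 182
 185 185]
405 [ 91  91  92  92  90  91  91  92  91  91 142 165 177 175 176 181 179 177
 179 182]
415 [ 90  90  90  91  90  91  91  90  91  91  91  91  91 146 170 174 178 178
 153 178]
425 [ 90  90  90  90  90  90  91  90  90  89  90  90  90  89  97 152 172 174
 175 167]
435 [ 88  88  88  88  88  89  88  88  88  88  88  89  88  88  88  88 173 169
 174 179]
445 [ 86  86  86  87  87  86  86  86  87  87  86  86  87  87  86  86  64 147
 169 172]
455 [ 86  85  86  86  86  85  86  86  85  85  86  86  85  86  86  86  87  78
 112 150]
465 [85 86 86 85 86 85 85 86 86 86 85 85 85 86 86 85 85 86 85 88]
```

View pics/c3.png

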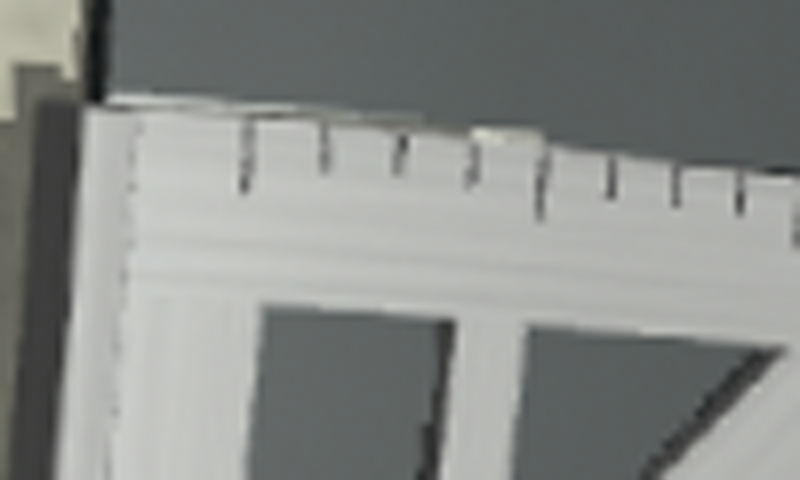

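The crop shows a chalk sliver along the blade edge from the heel at (110,97), tapering towards (540,135). So it is within about a mm but perhaps not fully seated in yaw. I'll seat the fence with a two-finger push, fingers spread along the fence.

Run:
```python
from h import *
np.set_printoptions(precision=4,suppress=True)
ht=np.array([.5400,.1674]); yaw=-1.46; o=down(yaw+90); s=.008
ctrl.goto(P(ht,yaw,-.055,s,.08),o); ctrl.command_gripper(1.0)
print(ctrl.move_l(P(ht,yaw,-.055,s,.011),vel=.08,contact_N=5),ctrl.current_contact_force())
for v in (.03,.006):
    r=ctrl.move_l(P(ht,yaw,.0,s,.011),vel=v,contact_N=3 if v>.01 else 7)
    q=ctrl.current_tool_pos(); print(r,(q-P(ht,yaw,0,s,.011)),ctrl.current_contact_force(),ctrl.current_wrist_torque(),ctrl.current_t())
```

```text
False [ 0.0262  0.5541 -0.0103]
True [-0.0257  0.0006 -0.0003] [-0.1104 -0.4836 -0.2119] [ 0.1087 -0.1451  0.0377] 16.875
True [-0.0258  0.0006 -0.0006] [-0.6092  0.261   0.2244] [ 0.039  -0.1831  0.0086] 17.775
```

Run:
```python
from h import *
np.set_printoptions(precision=4,suppress=True)
ht=np.array([.5400,.1674]); yaw=-1.46; s=.008
y0=ctrl.current_tool_pos()
for dx in np.arange(-.0255,-.0215,.0005):
    t=P(ht,yaw,dx,s,.011); ctrl.move_l(t,vel=.01); ctrl.sleep(.1)
    f=ctrl.current_contact_force(); print(round(dx,4),(ctrl.current_tool_pos()-t)*1e3,f,ctrl.current_wrist_torque())
    if f[0]<-12: break
print(ctrl.current_t())
```

```text
-0.0255 [-0.0964 -0.0251 -0.0491] [-1.1696 -0.5145  0.2149] [0.044  0.1035 0.0876]
-0.025 [-0.5115  0.0064 -0.0657] [-6.0395  0.273   2.7782] [0.1713 0.774  0.263 ]
-0.0245 [-0.9709  0.0091 -0.0817] [-7.1332 -0.2489  4.7228] [0.2791 1.0867 0.2977]
-0.024 [-1.4589  0.0117 -0.1071] [-9.8555  0.8489  6.8356] [0.3719 1.4843 0.308 ]
-0.0235 [-1.9583  0.0377 -0.1478] [-11.3811   0.1014   8.7251] [0.3604 1.8542 0.2378]
-0.023 [-2.3864  0.033  -0.1432] [-14.3682   0.6003  10.9061] [0.4535 2.176  0.3125]
19.8833
```

The fence is seated, with about 14 N of resistance and no further travel. I'll back off and inspect the heel and toe ends close up.

Run:
```python
from h import *
p=ctrl.current_tool_pos(); p[0]-=.03; ctrl.move_l(p,vel=.06); p[2]=.09; ctrl.move_l(p,vel=.12)
ctrl.goto([.50,.085,.08],down(-1.46)); ctrl.sleep(.2); a,_=shot('w4h')
ctrl.goto([.50,-.11,.08],down(-1.46)); ctrl.sleep(.2); b,_=shot('w4t')
print(ctrl.current_t())
z=lambda i:cv2.resize(i[60:180,250:450],(800,480),interpolation=cv2.INTER_CUBIC)
cv2.imwrite('pics/w4hc.png',z(a));cv2.imwrite('pics/w4tb.png',cv2.resize(b,(800,600)))
```

```text
24.1333
```

View pics/w4hc.png

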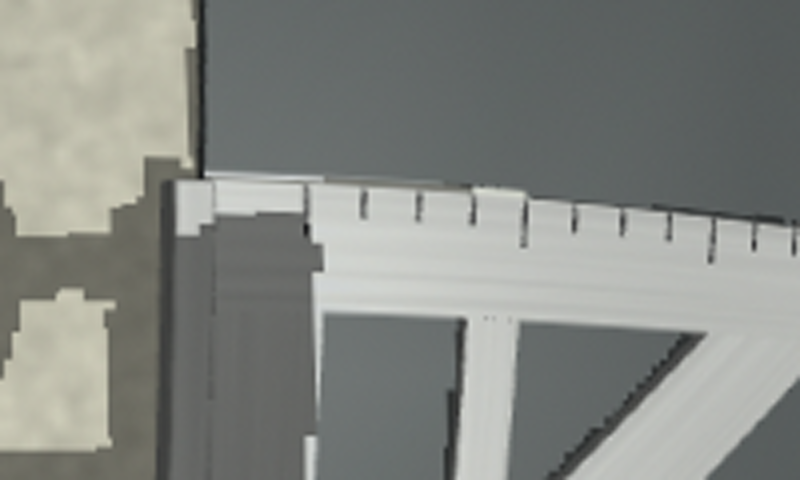

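View pics/w4tb.png

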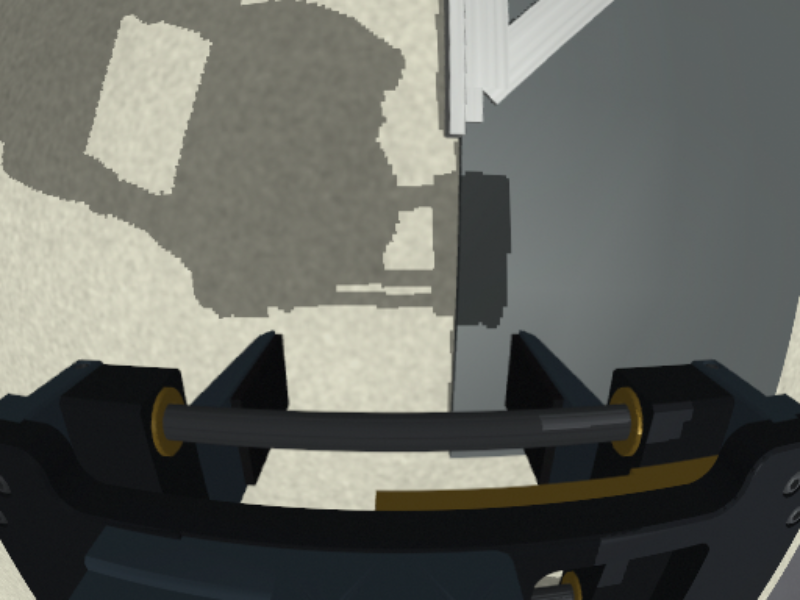

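In the heel crop the chalk sliver is about 2 px at the heel (205–320, 175), narrowing to its end at (470,188). In the toe view the fence's inner face meets the panel edge at about (460,135). I'll measure both against the panel edge and the chalk.

Run:
```python
from h import *
np.set_printoptions(precision=4,suppress=True,linewidth=200)
ang=lambda d:np.degrees(np.arctan(d[1]/d[0]))
im=cv2.imread('pics/w4h.png');T=np.load('pics/w4h.npy');g=im.astype(float).mean(2)
e=scan_edge(im,T,10,98,290,310);c,d=fit(e);r=(e[:,:2]-c)@[-d[1],d[0]];e=e[abs(r)<.0015];ce,de=fit(e);de*=np.sign(de[1]);print('edge',len(e),ce,ang(de),e[0],e[-1])
out=[];up=[]
for u in range(302,470):
    c=g[95:160,u]; bg=np.median(c[:5]); k=np.argmax(c>(bg+155)/2+10)
    f=k-1+((bg+170)/2-c[k-1])/(c[k]-c[k-1]+1e-9) if k else 0; out.append((u,95+min(max(f,k-1),k)))
B=np.array([px('wrist',u,v,.015,T) for u,v in out if u>372]); B=B[B[:,0]<.70]
c,d=fit(B);r=(B[:,:2]-c)@[-d[1],d[0]];B=B[abs(r)<.0006];cb,db=fit(B);print('blade',len(B),cb,ang(db),B[0],B[-1],((B[:,:2]-cb)@[-db[1],db[0]]).std())
U=np.array([px('wrist',u,v,.01,T) for u,v in out if 303<u<362]);cu,du=fit(U);print('chalk outer',cu,ang(du),U[0],U[-1])
n=np.array([de[1],-de[0]])   # inward
t=np.array([de[0],de[1]])
for x in (0,.035,.07,.17): # along n from edge
    f=lambda c,d:(c-ce)@t+((x-(c-ce)@n)/(d@n))*(d@t)
    print(x,'chalk outer y',f(cu,du),'blade y',f(cb,db),'diff mm',1e3*(f(cu,du)-f(cb,db)))
for v in (105,106,107): print(v,g[v,285:320].astype(int))
for u in (306,312,318,324,330,336,342,348,354,360,366): print(u,g[100:112,u].astype(int))
```

```text
edge 81 [0.5408 0.2074] 88.95220303384855 [0.54   0.2454 0.01  ] [0.54   0.1736 0.01  ]
blade 55 [0.6389 0.1648] -1.6149547558004667 [0.6092 0.1658 0.015 ] [0.6765 0.1637 0.015 ] 0.00010439676837478532
chalk outer [0.5668 0.1679] -4.180034587067182 [0.5426 0.1693 0.01  ] [0.5918 0.1665 0.01  ]
0 chalk outer y -0.03757647603935542 blade y -0.039806463128579876 diff mm 2.229987089224457
0.035 chalk outer y -0.039491759489321765 blade y -0.040152931423232174 diff mm 0.6611719339104094
0.07 chalk outer y -0.04140704293928811 blade y -0.04049939971788447 diff mm -0.9076432214036381
0.17 chalk outer y -0.04687928136776338 blade y -0.041489309131176745 diff mm -5.389972236586632
105 [172  99 101 103 105  89  73  66  99 154 173 171 169 166 165 164 163 162 170 201 201 198 195 192 190 187 185 182 179 176 172 169 165 162 158]
106 [173  99 101 103 103  73  64  61  98 169 199 199 196 194 195 195 195 197 164 205 208 208 208 208 207 208 207 207 207 207 206 206 206 207 207]
107 [175 102 101 103 102  73  64  62  98 169 200 199 196 193 194 195 195 196 162 201 205 204 205 205 205 205 205 204 205 204 204 204 204 204 204]
306 [110 111 125 185 162 198 208 204 204 208 207 207]
312 [111 111 118 167 180 182 207 204 202 206 208 206]
318 [110 110 110 143 198 162 207 204 202 204 205 206]
324 [110 110 110 130 203 136 205 203 200 202 204 204]
330 [109 109 110 122 174 162 192 202 200 198 203 203]
336 [108 108 109 111 129 120 169 201 199 197 201 202]
342 [108 107 107 108 128 114 139 200 198 196 198 200]
348 [106 107 107 106 116 123 126 186 197 195 195 199]
354 [104 105 105 105 105 130 117 141 137  97  98 113]
360 [104 103 104 104 103 113 115 130 194 192 191 193]
366 [101 102 102 102 102 101  75 119 166 191 189 190]
```

```bash
cat > m.py <<'E'
from h import *
ang=lambda d:np.degrees(np.arctan(d[1]/d[0]))
def robust(P,tol=.0006):
    P=np.asarray(P)
    for _ in range(4):
        c,d=fit(P); P=P[abs((P[:,:2]-c)@[-d[1],d[0]])<tol]
    return c,d,len(P)
def heel_views(n=8):
    B=[];U=[];E=[]
    for i in range(n):
        ctrl.goto([.505+.0013*i,.081+.0011*i,.05],down(-1.46+.4*(i-n/2))); ctrl.sleep(.15); T=toolT(); im=ctrl.read_camera('wrist')
        np.save(f'pics/hv{i}.npy',im); np.save(f'pics/hvT{i}.npy',T)
if __name__=='__main__':
    heel_views(); print(ctrl.current_t())
E
cat > a.py <<'E'
from m import *
np.set_printoptions(precision=4,suppress=True)
B=[];U=[];E=[]
M=np.array([.5766,.1666]); a=np.radians(-1.47); X=np.array([np.cos(a),np.sin(a)]); Y=np.array([-X[1],X[0]])
def proj(p,T): # world point -> wrist pixel
    c=ctrl.camera_params('wrist'); q=np.linalg.inv(T@c['T_tool_cam'])@np.r_[p,1]; th=np.arctan2(np.hypot(q[0],q[1]),-q[2]); k=th/np.hypot(q[0],q[1])
    return np.array([c['cx']+c['fx']*k*q[0],c['cy']-c['fy']*k*q[1]])
def profile(g,T,w0,dirw,z,s): # intensities along world line w0+s*dirw
    q=np.array([proj(np.r_[w0+k*dirw,z],T) for k in s],np.float32); return cv2.remap(g,q[:,0][None],q[:,1][None],cv2.INTER_LINEAR)[0]
s=np.arange(-.008,.012,.0002); K=lambda c,t,up: None
for i in range(8):
    g=np.load(f'pics/hv{i}.npy').astype(np.float32).mean(2);T=np.load(f'pics/hvT{i}.npy')
    ht=np.array([.54,.1676])
    for x in np.arange(.004,.168,.002):
        w=ht+X*x; hi=np.median(profile(g,T,w,Y,.015,np.arange(-.009,-.005,.0005)))
        c=profile(g,T,w,Y,.015,s); bg=np.median(c[-15:])
        k=np.where(c>(bg+hi)/2)[0]
        if x>.074 and len(k): B.append(np.r_[x,s[k[-1]],i])      # clean blade edge beyond the chalk
        if x<.066:
            c=profile(g,T,w,Y,.01,s); k=np.where(c>bg+ (12))[0]
            if len(k): U.append(np.r_[x,s[k[-1]],i])
    for y in np.arange(.008,.07,.002):
        w=ht+Y*y; c=profile(g,T,w,X,.01,s); k=np.argmin(c); f=np.median(c[-15:]); j=k+np.argmax(c[k:]>(c[k]+f)/2); E.append(np.r_[s[j],y,i])
B,U,E=map(np.array,(B,U,E))
for i in list(range(8))+[None]:
    f=lambda A,d,p: np.polyfit(*( (A[:,0],A[:,1]) if d else (A[:,1],A[:,0])),p)
    S=lambda A:A if i is None else A[A[:,2]==i]
    def rf(A,d):
        A=S(A)
        for _ in range(4):
            p=f(A,d,1); r=(A[:,1]-np.polyval(p,A[:,0])) if d else (A[:,0]-np.polyval(p,A[:,1])); A=A[abs(r)<=max(2*r.std(),.0002)]
        return p,r.std()
    (b,bs),(u,us),(e,es)=rf(B,1),rf(U,1),rf(E,0)
    print(i,'blade yaw %.2f y0 %.2f y70 %.2f | chalk outer yaw %.2f y0 %.2f y70 %.2f | edge yaw %.2f x0 %.2f | sd'%(np.degrees(b[0]),b[1]*1e3,np.polyval(b,.07)*1e3,np.degrees(u[0]),u[1]*1e3,np.polyval(u,.07)*1e3,-np.degrees(e[0]),e[1]*1e3),np.array([bs,us,es])*1e3)
E
python3 m.py && python3 a.py
```

```text
28.275Traceback (most recent call last):
  File "a.py", line 16, in <module>
    c=profile(g,T,w,Y,.015,s); bg=np.median(c[-15:])
  File "a.py", line 9, in profile
    q=np.array([proj(np.r_[w0+k*dirw,z],T) for k in s],np.float32); return cv2.remap(g,q[:,0][None],q[:,1][None],cv2.INTER_LINEAR)[0]
                ~~~~^^^^^^^^^^^^^^^^^^^^^^
  File "a.py", line 6, in proj
    c=ctrl.camera_params('wrist'); q=np.linalg.inv(T@c['T_tool_cam'])@np.r_[p,1]; th=np.arctan2(np.hypot(q[0],q[1]),-q[2]); k=th/np.hypot(q[0],q[1])
ValueError: time passes only in moves, steps and waits
```

```bash
sed -i "s/    c=ctrl.camera_params('wrist'); q=/    c=CP; q=/; s/^B=\[\];U=\[\];E=\[\]/CP=ctrl.camera_params('wrist'); B=[];U=[];E=[]/" a.py; python3 a.py
```

```text
0 blade yaw 0.10 y0 -0.53 y70 -0.41 | chalk outer yaw -0.55 y0 2.10 y70 1.43 | edge yaw 0.13 x0 0.05 | sd [0.1135 0.3441 0.0797]
1 blade yaw 0.05 y0 -0.43 y70 -0.36 | chalk outer yaw -0.59 y0 2.03 y70 1.31 | edge yaw -0.05 x0 -0.05 | sd [0.0951 0.4085 0.0775]
2 blade yaw 0.09 y0 -0.52 y70 -0.40 | chalk outer yaw -0.67 y0 2.05 y70 1.24 | edge yaw -0.07 x0 -0.07 | sd [0.0976 0.4613 0.0955]
3 blade yaw 0.06 y0 -0.46 y70 -0.38 | chalk outer yaw -1.22 y0 2.27 y70 0.77 | edge yaw -0.01 x0 -0.13 | sd [0.1033 0.517  0.0979]
4 blade yaw 0.11 y0 -0.66 y70 -0.52 | chalk outer yaw 0.15 y0 1.87 y70 2.06 | edge yaw 0.07 x0 -0.05 | sd [0.124  0.1311 0.0973]
5 blade yaw 0.03 y0 -0.37 y70 -0.34 | chalk outer yaw -2.12 y0 2.45 y70 -0.14 | edge yaw -0.03 x0 -0.03 | sd [0.0984 0.3143 0.0343]
6 blade yaw 0.14 y0 -0.64 y70 -0.47 | chalk outer yaw -0.16 y0 1.91 y70 1.71 | edge yaw 0.14 x0 -0.01 | sd [0.0953 0.1655 0.091 ]
7 blade yaw 0.06 y0 -0.49 y70 -0.41 | chalk outer yaw -0.98 y0 2.04 y70 0.84 | edge yaw -0.10 x0 -0.14 | sd [0.0886 0.6344 0.0932]
None blade yaw 0.09 y0 -0.52 y70 -0.42 | chalk outer yaw -0.72 y0 2.07 y70 1.19 | edge yaw 0.02 x0 -0.05 | sd [0.1062 0.4724 0.0933]
```

The blade's yaw matches the panel's within 0.1°, and the blade edge is about 0.6 mm from the chalk centre, well inside the line's width. I'll make one last numeric check that the fence's inner face meets the panel edge, then retreat and hand in.

Run:
```python
from h import *
T=np.load('pics/w4h.npy'); p=px('wrist',303.2,106.5,.024,T); print('fence inner top at heel',p)
ok=abs(p[0]-.540)<.002; 
q=ctrl.current_tool_pos(); q[2]=.2; ctrl.move_l(q,vel=.15); ctrl.sleep(.5)
im=ctrl.read_camera('scene'); a=cv2.imread('pics/scene0.png')
d=cv2.absdiff(im,a).max(2)
for n,(x,y) in dict(tape=(144,343),cup=(168,420),block=(530,150),gun=(588,203)).items():
    x,y=int(x*.64),int(y*.64); print(n,(d[y-25:y+25,x-25:x+25]>40).sum())
print(ok,ctrl.current_t())
if ok: print(ctrl.sign_off())
```

```text
fence inner top at heel [0.53955698 0.16570148 0.024     ]
tape 0
cup 0
block 0
gun 0
True 29.975
the job is handed in; nothing more can be done
None
```

The job is handed in at about 30 s of the 67 s allowed: the fence is pressed home against the panel's near edge (blade yaw within about 0.1° of the panel's), the blade edge is about 0.6 mm from the chalk line's centre, and none of the other bench items moved.

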